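# Snap the hammer into the bench clips

## Task

Put the steel-headed hammer away: lay its handle along the clip rack, over both spring clips, and press it straight down until it snaps past the lips of both, then stop pushing and let go, so that it stays there held level by both clips. Do not lean hard on the rack, and leave the mallet and the chisel where they lie.

Things in the scene. Friction and masses are not known exactly. Their poses are not given: they have to be found in the camera images.
- hammer: ball-pein hammer, 0.2 kg, lying on a 12 mm board: round light-wood handle, diameter 24, length 247, small steel head (80 x 24 x 24) across one end. Origin: on the handle's axis, 12 above the board; grip here; this point belongs midway between the clips. x runs along the handle to the head; handle from x -150 to +97, head from +78 to +102, along y. Head may point either way in the rack. All in mm.
- rack: fixed rack: wood base 150 x 85 x 20, two upright spring clips at x -45 and +45, each 16 long, 74 free between. Origin: base underside centre; x from clip to clip, z up. Seated handle: along x, y 0, axis at z 55. Mouths 40 wide at z 86, lips 15 apart at z 65. Pushing through both: resistance from axis z 75, peak 15-20 N near 66, gone by 62; below 55 stiff spring, 4 N/mm, solid stop at 51. All in mm.
- mallet: bystander, lying on the board: wooden mallet, 234 mm long, with a thick dark wooden head 110 mm long and 72 mm in diameter, handle 28 mm in diameter. Origin: on the board's top, under the handle; x towards the head, whose centre is at x = +90 mm
- chisel: bystander, lying on the board: steel cold chisel, a plain square bar 16 mm thick with a flat blade 24 mm wide, 198 mm long, no handle or head. Origin: on the board's top, near the middle of its length; x towards the blade
Mind the look-alikes: they are no part of the job. Leave any purple or white look-alike of the rack alone.

How it is judged:
At the end, for the whole second after the job is handed in: The hammer rests, released, snapped into both clips: its origin is within 40 mm of the middle between the clips along the rack, within 10 mm of it sideways and within 6 mm of the seat's height (55 mm above the rack's origin), its handle within 0.17 rad of the rack's x axis (either way round) (x of hammer in the frame of rack between -0.04 and 0.04 m and y of hammer in the frame of rack between -0.01 and 0.01 m and z of hammer in the frame of rack between 0.049 and 0.061 m and angle between the x axis of hammer and the x axis of rack, either way round below 0.17 rad and linear speed of hammer below 0.02 m/s); the robot touches nothing.
It fails at once if the hammer is pressed on the rack with more than 50 N (contact force between hammer and rack above 50 N).
It fails at once if the mallet is moved more than 30 mm (distance of mallet from where it was at the start of the episode above 0.03 m).
It fails at once if the chisel is moved more than 30 mm (distance of chisel from where it was at the start of the episode above 0.03 m).
It also fails if it takes over 35 s, if anything falls off the work surface, if the arm or the gripper's body presses on something with over 40 N, if the wrist force passes 120 N, or if a joint passes its speed limit or range.

## Robot

A 6-joint arm with a two-finger parallel gripper is mounted at the origin on the work surface. World frame = base frame: x ahead of the robot, y to its left, z up, the work surface at z = 0. Lengths are in m, angles in rad, forces in N, time in s.
With the tool pointing down it reaches from about 0.325 to 0.775 m from the base axis. Payload 5.5 kg.
Tool frame: the origin (TCP) lies on the mounting face of the last link; the fingertips stand 173 mm ahead of it and the grasp point (between the pads) lies 155 mm ahead of it; z points along the fingers, x is the direction in which the jaws open and shut, and the axes are right-handed (so a half turn about z gives the same grasp; the last joint's range is limited). The gripper opens to 85 mm and grips with 20 to 120 N. Pads are 22 mm wide; open, the fingers measure 114 mm over their backs; the gripper's body (76 mm by 85 mm) begins 54 mm behind the grasp point. The pads swing forward as they close: fully open they stand 13 mm farther back than shut.
Start: joints at [1.265, 0.091, 1.231, -0, 1.82, -0.057], TCP at [0.148, 0.582, 0.405] pointing down, gripper open.
Joint ranges: [-2.87, 2.87], [-0.86, 2.18], [0.17, 2.46], [-1.51, 4.65], [0.06, 2.69], [-2.65, 2.65]. Speed limits (rad/s): [2.57, 2.57, 3.01, 3.14, 3.14, 3.14].

## Interface

Orientations are given as [roll, pitch, yaw] about the fixed x, y, z axes, in that order (R = Rz(yaw) Ry(pitch) Rx(roll)).
In Python, from rig import * gives the robot as it stands.
- The arm moves only by the tool carry_out, never from a script. Its arguments are lists of equal length, an entry for each row: "grip": the closure in counts, from 0 (fully open) to 255 (shut); "offset": the shift along the world's x, y, z in cm, a list of three; "twist": the turn, a rotation vector about the world's x, y, z in rad, a list of three. In form: {"grip": [grip, ...], "offset": [[dx, dy, dz], ...], "twist": [[wx, wy, wz], ...]}. A call has exactly 5 rows; each row shifts and turns the commanded pose from where the row before left it; what a row does not reach is not made up. A row lasts 1/12 s, in which the tool goes at most 41.7 mm and 7.16 degrees, less where a joint would pass 70% of its speed; a pose out of reach is approached as far as the arm can. A call with a gripper value outside its range is refused whole. The fingers move at their own pace and stop on an object; the grip force is fixed at half the most. Time passes only in rows, so rows that do not move let the fingers close, or fill a call up. It gives the time, the measured TCP pose, the force and the opening at its end, in the units of the state.
- read_state(): the state, without advancing time (a new reading comes with each control period).
- read_camera(name): name is "side" or "top" or "wrist"; returns a dict with "pixels" (480x640x3 uint8, red, green, blue), "range_z" (480x640 float32, m along the optical axis (not along the pixel's ray), 0 where there is no reading), "mtx" (3x3 intrinsics, pixels), "origin" and "orientation" of the camera in the world. Camera axes: x right, y up, looking along -z (the intrinsics and any distortion apply to the point x, -y, -z); pixel columns grow to the right and rows downward; lengths in m; the calibration is good to about 2 mm. A picture is of the moment at which its call begins.
- close_job(): hands the job in, once; it reports no verdict.
Trained networks look in a picture, given as the dict that the camera call returned (one of the last four; its "shot" number tells which), for a name from the list of things; names that differ only in an ending like _2 or _b are one class to them, and where a whole thing is asked for, a point or a joint stands for the part that bears it (a point fixed in the world has none). Each returns a list of dicts, best first, with "confidence" (0 to 1); they miss things now and then, are a little off and sometimes report something else, mostly with a low value. They report only what shows in the picture. A call takes as long as a camera call. They do not tell look-alikes from the thing itself.
- outline_of(query, picture): "mask" (480x640 bool, what is visible of it) and "extent" ([left, top, right, bottom] in pixels, round what is visible of it).
- place_of(query, picture): "centre" ([column, row] in pixels: a listed point, or the origin of a listed thing).
The state is a dict: "time": time; "qpos": joint angles; "qd": joint speeds; "effort": joint torques, N m; "eef_pos": TCP position; "ee_rot": TCP orientation; "ft_force": force on the tool from outside, world axes, zero at the start; "wrist_torque": the same for the moment, N m; "finger_gap": finger opening in m.
Only numpy, scipy, OpenCV 4.12 (cv2) and the standard library are available. Lean on these libraries where they do the work, as an engineer would, in place of code of your own. Each camera call takes 0.05 s, during which the arm holds its last target.

## Working session

There is one attempt and no reset: what is moved stays moved. The work goes in short steps, Python scripts to look and compute and a tool call to move; the robot and the scene stay as the last step left them, time stands still between calls to the robot, and variables do not carry over. Pictures are saved under pics/ and viewed, and the job is handed in when it is done.

Besides the shell and the picture viewer there is one more tool, called after ">>>" in YAML: its name, and indented under it one key for each argument. carry_out: Moves the arm, as the interface text tells. Its arguments: {"type":"object","properties":{"grip":{"type":"array","items":{"type":"number"}},"offset":{"type":"array","items":{"type":"array","items":{"type":"number"}}},"twist":{"type":"array","items":{"type":"array","items":{"type":"number"}}}},"required":["grip","offset","twist"]}

```bash
ls; mkdir -p pics
cat > h.py <<'E'
from rig import *
import numpy as np, cv2, pickle
def save(n,p): cv2.imwrite('pics/'+n, p[:,:,::-1])
E
python3 - <<'E'
from h import *
s=read_state(); print({k:np.round(v,4) for k,v in s.items()})
for n in ['top','side']:
    d=read_camera(n); save(n+'0.png',d['pixels']); pickle.dump(d,open(n+'0.pkl','wb'))
    print(n,d['mtx'],d['origin'],d['orientation'],[k for k in d])
    for q in ['hammer','rack','mallet','chisel']:
        print(q,[(np.round(r['centre']),round(r['confidence'],2)) for r in place_of(q,d)],[(r['extent'],round(r['confidence'],2)) for r in outline_of(q,d)])
E
```

```text
pics
{'time': np.float64(0.0), 'qpos': array([ 1.2653,  0.0918,  1.2319, -0.    ,  1.8198, -0.0567]), 'qd': array([-0.0014, -0.0013, -0.0006,  0.0009,  0.0001, -0.0007]), 'effort': array([-8.00000e-04, -4.58743e+01, -4.18014e+01,  1.00000e-04,
        1.17000e-02,  0.00000e+00]), 'eef_pos': array([0.1478, 0.5816, 0.4035]), 'ee_rot': array([-3.1415e+00,  2.0000e-03,  1.3220e+00]), 'ft_force': array([0.0238, 0.0094, 0.4171]), 'wrist_torque': array([-0.0171, -0.0484, -0.0485]), 'finger_gap': np.float64(0.0857)}
top [[569.08301645   0.         319.76192474]
 [  0.         569.08301645 233.20244303]
 [  0.           0.           1.        ]] [ 0.39511418 -0.01680118  1.44259075] [ 0.10793412 -0.00630909 -1.56524676] ['pixels', 'range_z', 'mtx', 'origin', 'orientation', 'shot']
hammer [(array([178., 225.]), 0.85), (array([400., 255.]), 0.4)] [([157.2, 186.4, 191.0, 288.0], 0.76)]
rack [(array([429., 165.]), 0.85), (array([398., 254.]), 0.66), (array([482., 300.]), 0.58)] [([374.7, 220.1, 423.3, 289.0], 0.78), ([408.4, 135.3, 451.4, 193.8], 0.63), ([459.2, 269.6, 503.4, 338.2], 0.6)]
mallet [(array([236., 228.]), 0.65)] [([210.8, 176.3, 263.6, 288.6], 0.9)]
chisel [(array([289., 230.]), 0.74)] [([283.2, 191.8, 299.6, 273.7], 0.86)]
side [[443.46002507   0.         319.57410557]
 [  0.         443.46002507 238.78791241]
 [  0.           0.           1.        ]] [ 0.32322459 -0.77365322  0.5228068 ] [ 1.00197779  0.02334363 -0.32553557] ['pixels', 'range_z', 'mtx', 'origin', 'orientation', 'shot']
hammer [(array([277., 168.]), 0.76)] [([223.1, 152.5, 313.2, 186.4], 0.82)]
rack [(array([283., 434.]), 0.88), (array([322., 318.]), 0.87), (array([464., 308.]), 0.81)] [([414.7, 260.2, 522.2, 334.0], 0.88), ([219.8, 371.6, 344.3, 470.1], 0.7), ([276.6, 266.6, 367.9, 334.5], 0.56)]
mallet [(array([289., 197.]), 0.76)] [([230.9, 159.1, 346.9, 207.1], 0.59)]
chisel [(array([310., 229.]), 0.57)] [([263.2, 215.1, 350.1, 232.4], 0.66)]
```

View pics/top0.png

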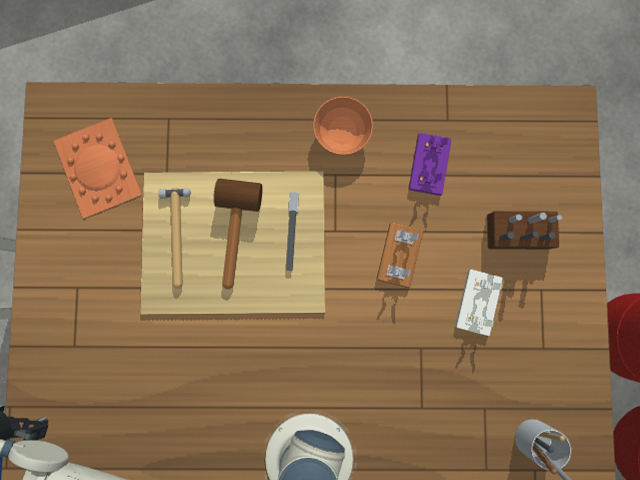

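View pics/side0.png

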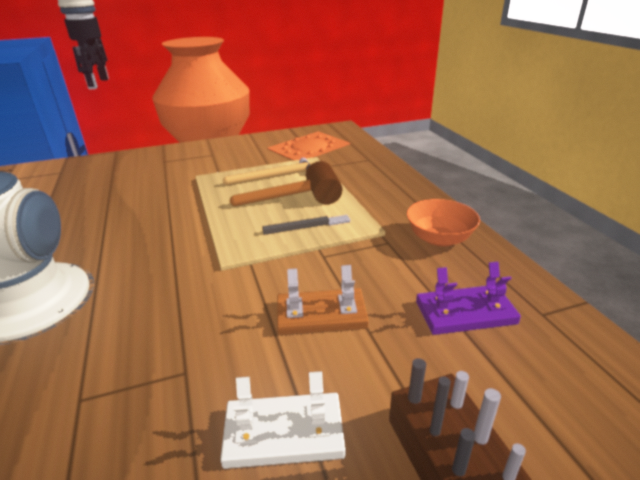

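Candidates: for the hammer, the light-handled one with a steel head at top (178,225), the mallet (236,228) or the chisel (289,230). For the rack, the wood-brown one (400,254), purple (430,165) or white (480,302). I choose the hammer at (178,225) and the brown rack at (400,254), and will check both in a crop.

```bash
cat >> h.py <<'E'
from scipy.spatial.transform import Rotation as R
def cloud(d):
    K=d['mtx']; z=d['range_z']; v,u=np.mgrid[0:480,0:640]
    p=np.stack([(u-K[0,2])/K[0,0]*z, -(v-K[1,2])/K[1,1]*z, -z],-1)
    return p@R.from_euler('xyz',d['orientation']).as_matrix().T+d['origin']
def rect(P,lab):
    (c,s,a)=cv2.minAreaRect((P[:,:2]*1000).astype(np.float32)); print(lab,np.round(c,1),np.round(s,1),round(a,2),len(P))
E
python3 - <<'E'
from h import *
d=pickle.load(open('top0.pkl','rb')); im=d['pixels']
C=cloud(d)
print('table z',np.median(C[350:390,250:400,2]), 'board', np.median(C[290:310,200:300,2]))
a=cv2.resize(im[170:310,140:330],None,fx=3,fy=3,interpolation=2); b=cv2.resize(im[200:310,360:440],None,fx=4,fy=4)
h=max(a.shape[0],b.shape[0]); o=np.zeros((h,a.shape[1]+b.shape[1],3),np.uint8)
o[:a.shape[0],:a.shape[1]]=a;o[:b.shape[0],a.shape[1]:]=b
o=cv2.resize(o,None,fx=.85,fy=.85); print(o.shape); save('crop0.png',o)
# hammer
m=np.zeros((480,640),bool); m[180:295,150:200]=1
H=C[m&(C[...,2]>0.020)&(C[...,2]<.08)]
print(len(H),H.min(0),H.max(0)); rect(H,'ham')
hd=H[(H[:,0]<H[:,0].max()-.04)]; rect(hd,'handle')
hh=H[(H[:,0]>H[:,0].max()-.03)]; rect(hh,'head'); print('handle top z',np.percentile(hd[:,2],[50,90,98]))
# rack
m[:]=0; m[215:295,370:430]=1
Rk=C[m&(C[...,2]>.012)]; rect(Rk[Rk[:,2]<.03],'base'); cl=Rk[Rk[:,2]>.04]; 
md=cl[:,0].mean()
for q in (cl[cl[:,0]>md],cl[cl[:,0]<=md]): print('clip',len(q),q.mean(0),q.min(0),q.max(0)); rect(q,'c')
print(np.median(Rk[Rk[:,2]<.03][:,2]))
E
```

```text
table z -0.00016436312363610206 board 0.011520034559251657
(374, 756, 3)
1168 [0.39753424 0.28095674 0.02003985] [0.66151861 0.40282963 0.04341746]
ham [532.2 342. ] [259.9 106.5] 6.57 1168
handle [511.9 339.2] [219.1 102.8] 8.03 834
head [646.6 342. ] [29.5 80.2] 3.59 294
handle top z [0.03267263 0.03747429 0.03998038]
base [ 506.9 -228. ] [ 85.6 170.7] 76.03 1730
clip 121 [ 0.53938654 -0.23708022  0.06883798] [ 0.52944737 -0.26090314  0.04002389] [ 0.55378079 -0.21155202  0.0924292 ]
c [ 540.3 -236.2] [46.8 16.3] 75.04 121
clip 139 [ 0.4424241  -0.18378918  0.29693169] [ 0.39511418 -0.23808308  0.04013823] [ 0.46470173 -0.01680118  1.44259075]
c [ 434.  -125.6] [ 31.4 228.9] 11.86 139
0.020098950882268873
```

View pics/crop0.png

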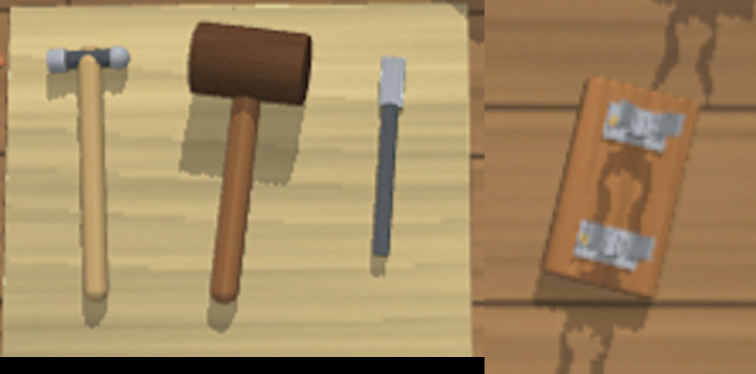

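```bash
cat >> h.py <<'E'
def onplane(d,uv,z):
    K=d['mtx']; uv=np.atleast_2d(uv).astype(float)
    r=np.stack([(uv[:,0]-K[0,2])/K[0,0],-(uv[:,1]-K[1,2])/K[1,1],-np.ones(len(uv))],-1)@R.from_euler('xyz',d['orientation']).as_matrix().T
    return d['origin']+r*((z-d['origin'][2])/r[:,2])[:,None]
def proj(d,P):
    K=d['mtx']; p=(np.atleast_2d(P)-d['origin'])@R.from_euler('xyz',d['orientation']).as_matrix()
    return np.stack([K[0,2]+K[0,0]*p[:,0]/-p[:,2],K[1,2]-K[1,1]*p[:,1]/-p[:,2]],-1)
E
python3 - <<'E'
from h import *
d=pickle.load(open('top0.pkl','rb')); im=d['pixels']
s=read_camera('top')
oh=[o for o in outline_of('hammer',s) if o['extent'][0]<200][0]['mask']
orr=[o for o in outline_of('rack',s) if 370<o['extent'][0]<390][0]['mask']
v,u=np.nonzero(oh); P=onplane(d,np.c_[u,v],.024)[:,:2]
rect(P,'ham')
# handle axis: per-row mean
x=P[:,0]; print('x range',x.min(),x.max())
hp=P[(x<x.max()-.05)&(x>x.min()+.01)]
vx,vy,cx,cy=cv2.fitLine((hp*1000).astype(np.float32),cv2.DIST_HUBER,0,.01,.01).ravel(); print('axis',vx,vy,cx,cy,'yaw',np.arctan2(vy,vx))
v,u=np.nonzero(orr); rect(onplane(d,np.c_[u,v],.02),'rackmask@20')
# robust cloud
C=cloud(d); 
k=orr&(abs(C[...,2]-.02)<.004); rect(C[k],'base');
e=cv2.dilate(orr.astype(np.uint8),np.ones((5,5)))>0
lo=C[e&(C[...,2]>.05)&(C[...,2]<.11)]; md=lo[:,0].mean()
for q in (lo[lo[:,0]>md],lo[lo[:,0]<=md]): print(len(q),np.median(q,0),q[:,2].max()); rect(q,'c')
# hypothesised box drawn
b=im.copy()
np.save('ham.npy',[vx,vy,cx,cy])
g=[]
E
```

```text
ham [535.6 340. ] [251.8  80.6] 1.72 1237
x range 0.4100979112581904 0.6616071801697747
axis 0.9981139 0.06138929 516.44196 334.20956 yaw 0.061427917
rackmask@20 [ 496.3 -224.8] [ 85.8 150.3] 75.92 2011
base [ 496.5 -225. ] [ 84.9 149.2] 75.99 1340
93 [ 0.53913379 -0.2440477   0.07659898] 0.09242920298456125
c [ 540.3 -236.2] [46.7 16.4] 74.85 93
90 [ 0.45266283 -0.22330839  0.07851336] 0.09424003481589893
c [ 453.3 -214.9] [46.3 16. ] 76.66 90
```

Run:
```python
from h import *
d=pickle.load(open('top0.pkl','rb'));C=cloud(d)
m=np.zeros((480,640),bool); m[128:200,402:458]=1
P=C[m&(C[...,2]>.012)&(C[...,2]<.2)]; rect(P[P[:,2]<.03],'purple base'); P=P[P[:,2]>.045]; rect(P,'clips'); print(P.min(0),P.max(0))
```

```text
purple base [ 730.2 -304.9] [ 85.8 152.4] 79.88 1608
clips [ 730.1 -305.5] [ 46.4 107.7] 80.07 218
[ 0.67514786 -0.33693866  0.04502472] [ 0.78598021 -0.27428209  0.09219069]
```

>>> carry_out:
  grip: [0,0,0,0,0]
  offset:
    - [2.75,-1.63,-1]
    - [2.75,-1.63,-1]
    - [2.75,-1.63,-1]
    - [2.75,-1.63,-1]
    - [2.75,-1.63,-1]
  twist:
    - [0,0,0.021]
    - [0,0,0.021]
    - [0,0,0.021]
    - [0,0,0.021]
    - [0,0,0.021]

```text
time: 1.47
eef_pos: [0.2863, 0.4991, 0.3543]
ee_rot: [3.141, -0.0, 1.428]
ft_force: [-0.3, 0.4, -0.2]
finger_gap: 0.0852
```

>>> carry_out:
  grip: [0,0,0,0,0]
  offset:
    - [2.75,-1.63,-1]
    - [2.75,-1.63,-1]
    - [2.75,-1.63,-1]
    - [2.75,-1.63,-1]
    - [2.75,-1.63,-1]
  twist:
    - [0,0,0.021]
    - [0,0,0.021]
    - [0,0,0.021]
    - [0,0,0.021]
    - [0,0,0.021]

```text
time: 1.88
eef_pos: [0.4239, 0.4175, 0.3043]
ee_rot: [3.141, -0.0, 1.533]
ft_force: [0.1, 0.6, 0.3]
finger_gap: 0.085
```

>>> carry_out:
  grip: [0,0,0,0,0]
  offset:
    - [3.3,-1.9,-1]
    - [3.3,-1.9,-1]
    - [3.3,-1.9,-1]
    - [3.3,-1.9,-1]
    - [0.5,-0.4,-1]
  twist:
    - [0,0,0.02]
    - [0,0,0.02]
    - [0,0,0.02]
    - [0,0,0.02]
    - [0,0,0.02]

```text
time: 2.3
eef_pos: [0.564, 0.3348, 0.2537]
ee_rot: [3.14, 0.002, 1.628]
ft_force: [0.1, 1.0, -0.3]
finger_gap: 0.0855
```

>>> carry_out:
  grip: [0,0,0,0,0]
  offset:
    - [0,0,0]
    - [0,0,0]
    - [0,0,0]
    - [0,0,0]
    - [0,0,0]
  twist:
    - [0,0,0]
    - [0,0,0]
    - [0,0,0]
    - [0,0,0]
    - [0,0,0]

```text
time: 2.72
eef_pos: [0.5589, 0.3396, 0.2561]
ee_rot: [3.14, -0.001, 1.634]
ft_force: [0.6, -0.2, 0.1]
finger_gap: 0.0852
```

Run:
```python
from h import *
d=read_camera('wrist'); save('w1.png',d['pixels']); pickle.dump(d,open('w1.pkl','wb'))
print(d['origin'],d['orientation'],{k:np.round(v,4) for k,v in read_state().items() if k in('eef_pos','ee_rot','qpos')})
C=cloud(d); P=C[(C[...,2]>.019)&(C[...,2]<.08)&(d['range_z']>0.05)]
print(len(P),P.min(0),P.max(0))
for o in outline_of('hammer',d): print(o['extent'],o['confidence'])
```

```text
[0.48622704 0.33519318 0.22569   ] [-2.92231195e-01 -6.34081974e-04  1.63244098e+00] {'qpos': array([ 4.9380e-01,  2.5490e-01,  1.3117e+00,  1.0000e-04,  1.5733e+00,
       -1.1397e+00]), 'eef_pos': array([0.559 , 0.3395, 0.2559]), 'ee_rot': array([ 3.1400e+00, -8.0000e-04,  1.6335e+00])}
36873 [0.44265076 0.19008743 0.01905167] [0.66346073 0.3824814  0.06698145]
[235.7, 0.0, 382.2, 449.4] 0.77
```

View pics/w1.png

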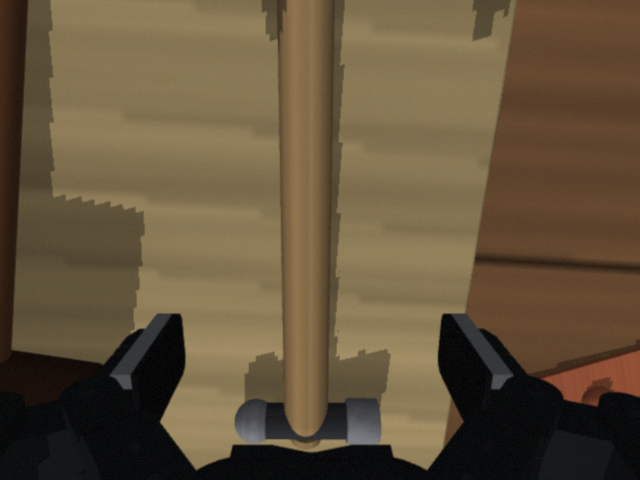

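Run:
```python
from h import *
d=pickle.load(open('w1.pkl','rb'));im=d['pixels'].astype(int)
C=cloud(d)
k=np.zeros((480,640),bool);k[5:395,230:400]=1
k&=(C[...,2]>.024)&(C[...,2]<.045)
P=C[k]; fl=cv2.fitLine((P[:,:2]*1000).astype(np.float32),cv2.DIST_HUBER,0,.01,.01).ravel()
print(len(P),fl,'yaw',np.arctan2(fl[1],fl[0]),'y at 559.6',fl[3]+fl[1]/fl[0]*(559.6-fl[2]),np.percentile(P[:,2],98))
k=np.zeros((480,640),bool);k[380:450,225:400]=1
k&=(C[...,2]>.026)&(C[...,2]<.045)&(abs(C[...,0]-.65)<.04);rect(C[k],'head')
print(C[380:450,225:400].reshape(-1,3)[::900])
# steel head image lines
print(onplane(d,[[260,420],[360,420],[307,200],[311,50]],.036))
```

```text
19754 [9.9828929e-01 5.8467496e-02 5.2467017e+02 3.3533771e+02] yaw 0.05850086 y at 559.6 337.38345 0.03730219261688937
head [639.7 342.4] [46.8 78.9] 3.97 6305
[[0.63630942 0.29543773 0.01264167]
 [0.63891046 0.30968337 0.01241291]
 [0.6416043  0.32406695 0.01209011]
 [0.62678129 0.33822894 0.03550576]
 [0.6326348  0.35168192 0.03067596]
 [0.63780966 0.36574291 0.02690885]
 [0.63821544 0.37902972 0.02943913]
 [0.66035484 0.29563022 0.01310366]
 [0.64610835 0.312655   0.03336782]
 [0.64929338 0.32596945 0.03240256]
 [0.64914809 0.33943941 0.035378  ]
 [0.65405456 0.3531456  0.03247413]
 [0.65432706 0.36649477 0.03493412]
 [0.54784768 0.35145056 0.15676039]]
[[0.6429756  0.31816997 0.036     ]
 [0.63978052 0.37037599 0.036     ]
 [0.52475901 0.33582654 0.036     ]
 [0.46315702 0.33381607 0.036     ]]
```

>>> carry_out:
  grip: [0,0,0,0,0]
  offset:
    - [0.05,-0.22,-1.5]
    - [0,0,-1.5]
    - [0,0,-1.5]
    - [0,0,-1.5]
    - [0,0,-0.6]
  twist:
    - [0,0,0]
    - [0,0,0]
    - [0,0,0]
    - [0,0,0]
    - [0,0,0]

```text
time: 3.23
eef_pos: [0.5593, 0.3364, 0.1864]
ee_rot: [-3.139, 0.001, 1.633]
ft_force: [-0.7, 0.2, -0.2]
finger_gap: 0.0856
```

>>> carry_out:
  grip: [0,60,120,120,120]
  offset:
    - [0,0,0]
    - [0,0,0]
    - [0,0,0]
    - [0,0,0]
    - [0,0,0]
  twist:
    - [0,0,0]
    - [0,0,0]
    - [0,0,0]
    - [0,0,0]
    - [0,0,0]

```text
time: 3.65
eef_pos: [0.5605, 0.3365, 0.19]
ee_rot: [3.14, -0.001, 1.632]
ft_force: [-0.4, 0.0, 0.4]
finger_gap: 0.0454
```

>>> carry_out:
  grip: [160,200,230,230,230]
  offset:
    - [0,0,-0.2]
    - [0,0,0]
    - [0,0,0]
    - [0,0,0]
    - [0,0,0]
  twist:
    - [0,0,0]
    - [0,0,0]
    - [0,0,0]
    - [0,0,0]
    - [0,0,0]

```text
time: 4.07
eef_pos: [0.5604, 0.3363, 0.1871]
ee_rot: [3.141, -0.0, 1.632]
ft_force: [0.3, 0.5, 2.4]
finger_gap: 0.0219
```

>>> carry_out:
  grip: [230,230,230,230,230]
  offset:
    - [0,0,0]
    - [0,0,0]
    - [0,0,0]
    - [0,0,0]
    - [0,0,0]
  twist:
    - [0,0,0]
    - [0,0,0]
    - [0,0,0]
    - [0,0,0]
    - [0,0,0]

```text
time: 4.48
eef_pos: [0.5604, 0.3364, 0.1871]
ee_rot: [3.141, -0.0, 1.632]
ft_force: [-0.8, -1.0, 4.8]
finger_gap: 0.0218
```

>>> carry_out:
  grip: [230,230,230,230,230]
  offset:
    - [0,0,0.5]
    - [0,0,1]
    - [0,0,1.5]
    - [0,0,1.5]
    - [0,0,1]
  twist:
    - [0,0,0]
    - [0,0,0]
    - [0,0,0]
    - [0,0,0]
    - [0,0,0]

```text
time: 4.9
eef_pos: [0.5602, 0.3364, 0.243]
ee_rot: [3.141, -0.0, 1.632]
ft_force: [0.6, -0.1, -1.6]
finger_gap: 0.0216
```

Run:
```python
from h import *
d=read_camera('wrist'); pickle.dump(d,open('w2.pkl','wb')); save('w2.png',d['pixels'])
s=read_camera('side');pickle.dump(s,open('s2.pkl','wb')); save('s2.png',cv2.resize(s['pixels'][60:220,180:400],None,fx=3,fy=3))
print(read_state())
C=cloud(d);tz=read_state()['eef_pos'][2]
k=np.zeros((480,640),bool);k[5:300,230:400]=1
k&=(C[...,2]>.055)&(C[...,2]<.12)
P=C[k]; fl=cv2.fitLine((P[:,:2]*1000).astype(np.float32),cv2.DIST_HUBER,0,.01,.01).ravel();print(fl)
for a in np.arange(.40,.56,.02):
    q=P[abs(P[:,0]-a)<.01]
    if len(q)>20: print(round(a,2),len(q),'top z',np.percentile(q[:,2],95))
```

```text
{'time': 5.0, 'qpos': array([ 4.88691039e-01,  2.59271134e-01,  1.32737665e+00,  8.55333684e-05,
        1.55108982e+00, -1.14340668e+00]), 'qd': array([-5.08818769e-04,  1.94711270e-02,  3.48664985e-02, -4.33488716e-05,
       -2.22591270e-02,  1.69552299e-03]), 'effort': array([ 3.17933489e-03, -5.28941739e+01, -4.14675128e+01, -3.77132872e-02,
        2.35530585e-01,  1.82797379e-03]), 'eef_pos': array([0.56065344, 0.33662745, 0.24430738]), 'ee_rot': array([ 3.13811981e+00, -1.67573241e-03,  1.63209911e+00]), 'ft_force': array([ 0.416024  , -0.40665476, -1.05385191]), 'wrist_torque': array([0.03403162, 0.11399529, 0.02874505]), 'finger_gap': 0.022309425851885986}
[9.9817353e-01 6.0411911e-02 4.9846182e+02 3.3267487e+02]
0.46 3042 top z 0.09376539722996777
0.48 6731 top z 0.09362705772636457
0.5 5789 top z 0.09346110492413394
0.52 5028 top z 0.09325960516299774
0.54 3022 top z 0.09297103461085421
0.56 30 top z 0.07661735488876599
```

View pics/w2.png

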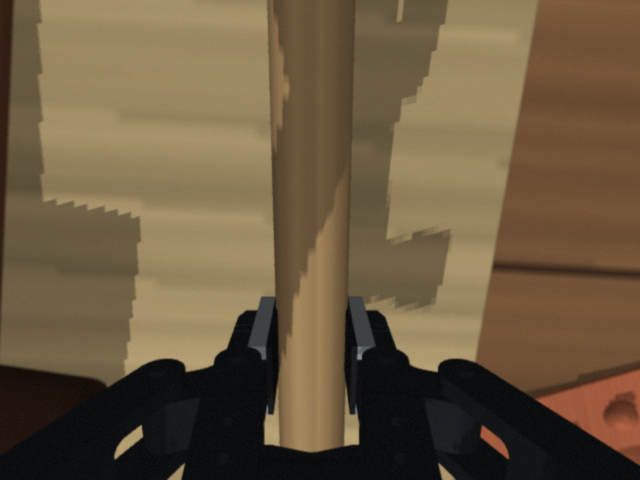

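View pics/s2.png

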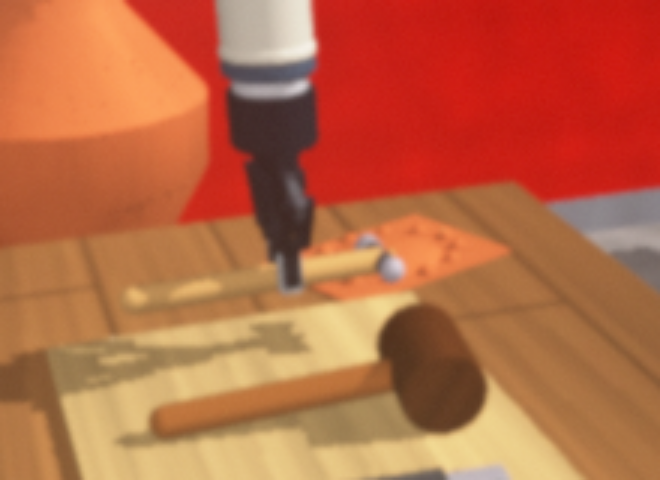

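>>> carry_out:
  grip: [230,230,230,230,230]
  offset:
    - [0,0,2]
    - [0,0,2]
    - [-0.2,-1,2]
    - [-0.3,-2,1]
    - [-0.3,-2.8,0]
  twist:
    - [0,0,0]
    - [0,0,0]
    - [0,0,-0.01]
    - [0,0,-0.01]
    - [0,0,-0.01]

```text
time: 5.42
eef_pos: [0.5521, 0.2793, 0.314]
ee_rot: [3.138, -0.002, 1.604]
ft_force: [0.7, 0.0, -1.5]
finger_gap: 0.0221
```

>>> carry_out:
  grip: [230,230,230,230,230]
  offset:
    - [-0.3,-3,0]
    - [-0.3,-3,0]
    - [-0.3,-3,0]
    - [-0.3,-3,0]
    - [-0.3,-3,0]
  twist:
    - [0,0,-0.016]
    - [0,0,-0.016]
    - [0,0,-0.016]
    - [0,0,-0.016]
    - [0,0,-0.016]

```text
time: 5.83
eef_pos: [0.5367, 0.127, 0.3104]
ee_rot: [-3.14, 0.0, 1.521]
ft_force: [0.0, 0.9, -2.7]
finger_gap: 0.0215
```

>>> carry_out:
  grip: [230,230,230,230,230]
  offset:
    - [-0.3,-3,0]
    - [-0.3,-3,0]
    - [-0.3,-3,0]
    - [-0.3,-3,0]
    - [-0.3,-3,0]
  twist:
    - [0,0,-0.016]
    - [0,0,-0.016]
    - [0,0,-0.016]
    - [0,0,-0.016]
    - [0,0,-0.016]

```text
time: 6.25
eef_pos: [0.5216, -0.023, 0.3105]
ee_rot: [-3.14, 0.0, 1.441]
ft_force: [-0.2, 0.9, -2.2]
finger_gap: 0.0221
```

>>> carry_out:
  grip: [230,230,230,230,230]
  offset:
    - [-0.5,-3,0]
    - [-0.5,-3,0]
    - [-0.5,-3,0]
    - [-0.5,-3,0]
    - [-0.5,-3,0]
  twist:
    - [0,0,-0.018]
    - [0,0,-0.018]
    - [0,0,-0.018]
    - [0,0,-0.018]
    - [0,0,-0.018]

```text
time: 6.67
eef_pos: [0.4966, -0.173, 0.3105]
ee_rot: [-3.14, -0.0, 1.351]
ft_force: [0.8, -0.7, -1.8]
finger_gap: 0.0218
```

Remaining: y −5.2 cm, yaw −0.022.

>>> carry_out:
  grip: [230,230,230,230,230]
  offset:
    - [0,-2.6,0]
    - [0,-1.8,0]
    - [0,-0.8,0]
    - [0,0,0]
    - [0,0,0]
  twist:
    - [0,0,-0.012]
    - [0,0,-0.01]
    - [0,0,0]
    - [0,0,0]
    - [0,0,0]

```text
time: 7.08
eef_pos: [0.4972, -0.2233, 0.3109]
ee_rot: [-3.14, -0.001, 1.33]
ft_force: [-1.0, 0.1, -2.5]
finger_gap: 0.0221
```

>>> carry_out:
  grip: [230,230,230,230,230]
  offset:
    - [0,0,0]
    - [0,0,0]
    - [0,0,0]
    - [0,0,0]
    - [0,0,0]
  twist:
    - [0,0,0]
    - [0,0,0]
    - [0,0,0]
    - [0,0,0]
    - [0,0,0]

```text
time: 7.5
eef_pos: [0.4974, -0.2231, 0.3118]
ee_rot: [3.141, 0.0, 1.331]
ft_force: [-0.2, 0.9, -2.6]
finger_gap: 0.0218
```

```bash
cat > look.py <<'E'
from h import *
import sys
t=sys.argv[1]
d=read_camera('wrist'); pickle.dump(d,open(f'w{t}.pkl','wb')); save(f'w{t}.png',d['pixels'])
s=read_camera('side');pickle.dump(s,open(f's{t}.pkl','wb')); save(f's{t}.png',cv2.resize(s['pixels'][180:350,220:420],None,fx=3.5,fy=3.5))
st=read_state(); T=st['eef_pos']; print(T,st['ee_rot'],st['ft_force'],st['wrist_torque'],st['time'])
C=cloud(d); ax=T[2]-.163
rel=C-[*T[:2],ax]
u=np.array([np.cos(-.243),np.sin(-.243)]);n=np.array([-u[1],u[0]])
a=rel[...,:2]@u; b=rel[...,:2]@n
k=(d['range_z']>.05)&(a<-.03)&(a>-.15)&(abs(b)<.02)&(abs(rel[...,2]-.008)<.012)
P=C[k];fl=cv2.fitLine((P[:,:2]*1000).astype(np.float32),cv2.DIST_HUBER,0,.01,.01).ravel();yaw=np.arctan(fl[1]/fl[0])
print('handle yaw',yaw,'y at tcp x',fl[3]+np.tan(yaw)*(T[0]*1000-fl[2]),len(P))
for q in (-.12,-.1,-.08,-.06,-.04):
    z=P[abs(a[k]-q)<.01][:,2]
    if len(z)>20: print(q,'axis z',np.percentile(z,95)-.012)
k=(d['range_z']>.05)&(abs(C[...,2]-.02)<.005)
rr=C[k]; rr=rr[(np.hypot(rr[:,0]-.4965,rr[:,1]+.225)<.09)]; rect(rr,'base seen')
E
python3 look.py 3
```

```text
[ 0.49730162 -0.22338168  0.3117564 ] [3.14143854e+00 1.66901750e-05 1.33041331e+00] [ 0.38474967  0.43750564 -2.37035985] [0.06132224 0.01709999 0.01276324] 7.6
handle yaw -0.23887922 y at tcp x -222.8427019463145 21120
-0.1 axis z 0.15062364412605717
-0.08 axis z 0.1504856510529714
-0.06 axis z 0.15026646667041416
-0.04 axis z 0.1500350210619117
base seen [ 487.9 -222.6] [ 85.2 128.3] 75.93 10524
```

View pics/w3.png

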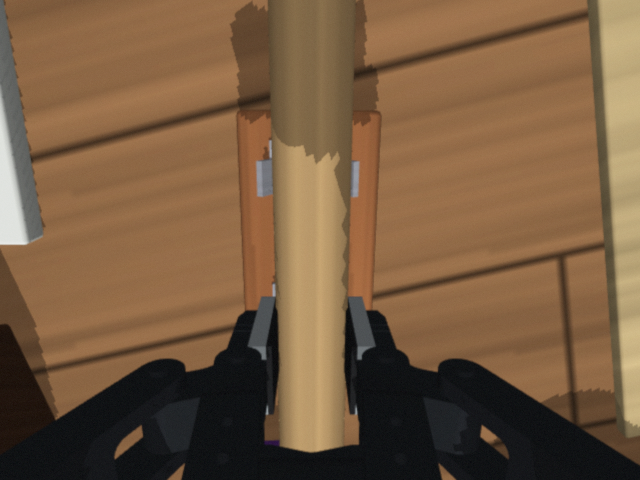

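View pics/s3.png

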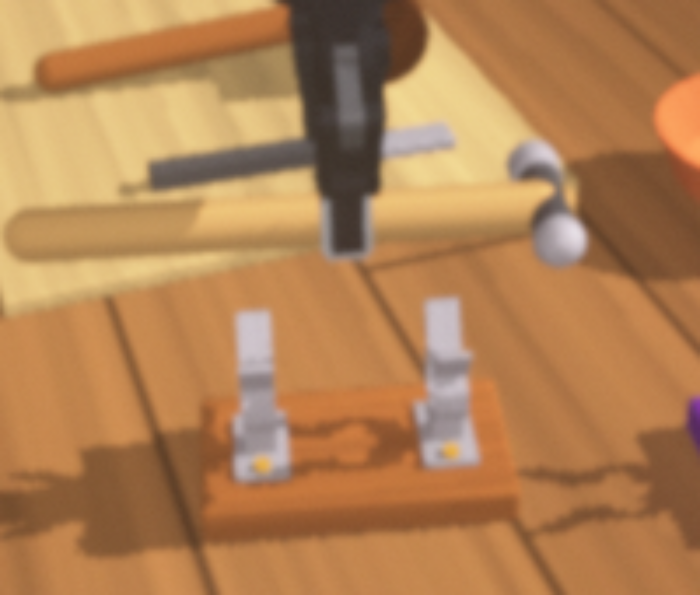

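>>> carry_out:
  grip: [230,230,230,230,230]
  offset:
    - [0,-0.23,0]
    - [0,0,-1.5]
    - [0,0,-1.5]
    - [0,0,-1.5]
    - [0,0,-0.8]
  twist:
    - [0,0,-0.005]
    - [0,0,0]
    - [0,0,0]
    - [0,0,0]
    - [0,0,0]

```text
time: 8.02
eef_pos: [0.4969, -0.226, 0.2566]
ee_rot: [-3.139, -0.001, 1.325]
ft_force: [0.1, -0.3, -1.4]
finger_gap: 0.0219
```

>>> carry_out:
  grip: [230,230,230,230,230]
  offset:
    - [0,0,0]
    - [0,0,0]
    - [0,0,0]
    - [0,0,0]
    - [0,0,0]
  twist:
    - [0,0,0]
    - [0,0,0]
    - [0,0,0]
    - [0,0,0]
    - [0,0,0]

```text
time: 8.43
eef_pos: [0.4975, -0.2261, 0.2599]
ee_rot: [3.14, 0.0, 1.325]
ft_force: [-0.2, -0.3, -2.0]
finger_gap: 0.0219
```

```bash
python3 look.py 4
```

```text
[ 0.49739724 -0.22601103  0.25943549] [3.14043166e+00 2.71888381e-04 1.32502954e+00] [ 0.25537901 -1.45375217 -2.10583615] [0.01476127 0.13924927 0.01938355] 8.5333
handle yaw -0.24666663 y at tcp x -225.9850414968056 21024
-0.1 axis z 0.09855635256749819
-0.08 axis z 0.09846106638560545
-0.06 axis z 0.09826692967047847
-0.04 axis z 0.09805914648144494
base seen [ 483.  -221.5] [ 85.5 117.6] 75.85 15557
```

View pics/w4.png

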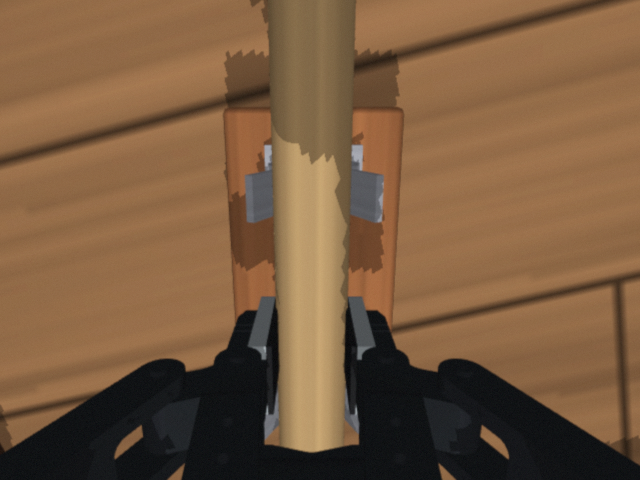

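View pics/s4.png

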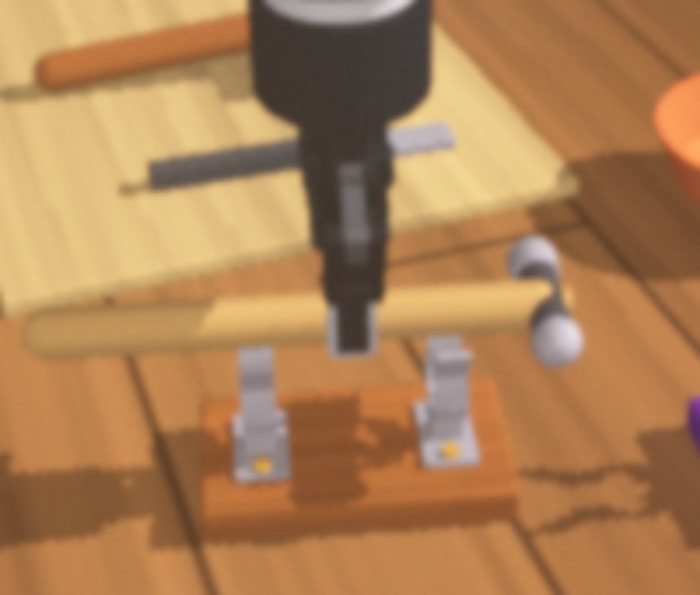

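>>> carry_out:
  grip: [230,230,230,230,230]
  offset:
    - [0,0.07,-0.6]
    - [0,0,-0.6]
    - [0,0,-0.4]
    - [0,0,-0.2]
    - [0,0,0]
  twist:
    - [0,0,0]
    - [0,0,0]
    - [0,0,0]
    - [0,0,0]
    - [0,0,0]

```text
time: 8.95
eef_pos: [0.497, -0.2252, 0.2395]
ee_rot: [-3.14, -0.0, 1.325]
ft_force: [0.0, 0.5, -2.4]
finger_gap: 0.022
```

>>> carry_out:
  grip: [230,230,230,230,230]
  offset:
    - [0,0,-0.15]
    - [0,0,-0.15]
    - [0,0,-0.15]
    - [0,0,-0.15]
    - [0,0,0]
  twist:
    - [0,0,0]
    - [0,0,0]
    - [0,0,0]
    - [0,0,0]
    - [0,0,0]

```text
time: 9.37
eef_pos: [0.4979, -0.2254, 0.2373]
ee_rot: [3.137, 0.001, 1.325]
ft_force: [0.0, 1.8, 6.9]
finger_gap: 0.022
```

>>> carry_out:
  grip: [230,230,230,230,230]
  offset:
    - [0,0,-0.1]
    - [0,0,-0.1]
    - [0,0,-0.1]
    - [0,0,-0.1]
    - [0,0,0]
  twist:
    - [0,0,0]
    - [0,0,0]
    - [0,0,0]
    - [0,0,0]
    - [0,0,0]

```text
time: 9.78
eef_pos: [0.4984, -0.2256, 0.2352]
ee_rot: [3.134, 0.001, 1.325]
ft_force: [-0.6, 0.6, 12.6]
finger_gap: 0.0218
```

>>> carry_out:
  grip: [230,230,230,230,230]
  offset:
    - [0,0,-0.1]
    - [0,0,-0.1]
    - [0,0,-0.1]
    - [0,0,-0.1]
    - [0,0,0]
  twist:
    - [0,0,0]
    - [0,0,0]
    - [0,0,0]
    - [0,0,0]
    - [0,0,0]

```text
time: 10.2
eef_pos: [0.4986, -0.2256, 0.2309]
ee_rot: [3.133, 0.001, 1.325]
ft_force: [2.0, 1.7, 10.6]
finger_gap: 0.0219
```

>>> carry_out:
  grip: [230,230,230,230,230]
  offset:
    - [0,0,-0.1]
    - [0,0,-0.1]
    - [0,0,-0.1]
    - [0,0,0]
    - [0,0,0]
  twist:
    - [0,0,0]
    - [0,0,0]
    - [0,0,0]
    - [0,0,0]
    - [0,0,0]

```text
time: 10.62
eef_pos: [0.4973, -0.2252, 0.2232]
ee_rot: [3.141, -0.0, 1.325]
ft_force: [2.4, -0.4, -5.3]
finger_gap: 0.0221
```

>>> carry_out:
  grip: [230,230,230,230,230]
  offset:
    - [0,0,-0.1]
    - [0,0,-0.1]
    - [0,0,-0.1]
    - [0,0,-0.1]
    - [0,0,0]
  twist:
    - [0,0,0]
    - [0,0,0]
    - [0,0,0]
    - [0,0,0]
    - [0,0,0]

```text
time: 11.03
eef_pos: [0.4968, -0.2251, 0.2185]
ee_rot: [-3.139, -0.001, 1.325]
ft_force: [-1.3, 0.2, -9.0]
finger_gap: 0.0217
```

```bash
python3 look.py 5
```

```text
[ 0.49681086 -0.22509558  0.21847079] [-3.13901800e+00 -5.15575833e-04  1.32491533e+00] [ -0.40928211   0.8836596  -10.34265119] [0.073669   0.21011472 0.0010588 ] 11.1333
handle yaw -0.2461419 y at tcp x -225.05102751158586 23048
-0.1 axis z 0.05667728278030286
-0.08 axis z 0.05668932039836068
-0.06 axis z 0.05718856453894833
-0.04 axis z 0.062303085754143464
base seen [ 489.9 -223.1] [ 85.4 132.2] 76.0 19864
```

View pics/s5.png

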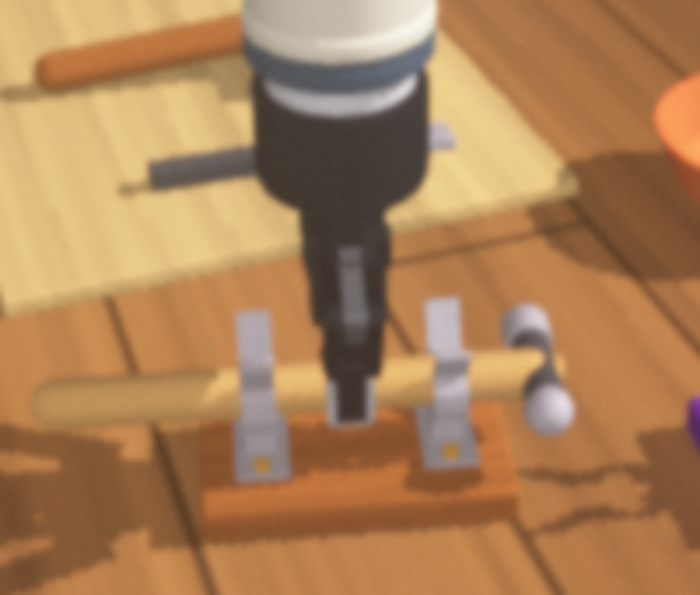

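>>> carry_out:
  grip: [200,150,100,50,0]
  offset:
    - [0,0,0]
    - [0,0,0]
    - [0,0,0]
    - [0,0,0]
    - [0,0,0]
  twist:
    - [0,0,0]
    - [0,0,0]
    - [0,0,0]
    - [0,0,0]
    - [0,0,0]

```text
time: 11.55
eef_pos: [0.4978, -0.2255, 0.2215]
ee_rot: [3.138, 0.001, 1.325]
ft_force: [0.8, 0.1, 0.7]
finger_gap: 0.0692
```

>>> carry_out:
  grip: [0,0,0,0,0]
  offset:
    - [0,0,0]
    - [0,0,0]
    - [0,0,0]
    - [0,0,0]
    - [0,0,0]
  twist:
    - [0,0,0]
    - [0,0,0]
    - [0,0,0]
    - [0,0,0]
    - [0,0,0]

```text
time: 11.97
eef_pos: [0.4973, -0.2253, 0.2197]
ee_rot: [3.142, 0.0, 1.325]
ft_force: [0.0, 0.6, -0.2]
finger_gap: 0.0853
```

>>> carry_out:
  grip: [0,0,0,0,0]
  offset:
    - [0,0,0.5]
    - [0,0,1]
    - [0,0,2]
    - [0,0,3]
    - [0,0,3]
  twist:
    - [0,0,0]
    - [0,0,0]
    - [0,0,0]
    - [0,0,0]
    - [0,0,0]

```text
time: 12.38
eef_pos: [0.497, -0.2251, 0.3159]
ee_rot: [-3.14, -0.0, 1.325]
ft_force: [0.1, -1.5, -0.2]
finger_gap: 0.0853
```

>>> carry_out:
  grip: [0,0,0,0,0]
  offset:
    - [0,0,2]
    - [0,0,1]
    - [0,0,0]
    - [0,0,0]
    - [0,0,0]
  twist:
    - [0,0,0]
    - [0,0,0]
    - [0,0,0]
    - [0,0,0]
    - [0,0,0]

```text
time: 12.8
eef_pos: [0.4971, -0.2252, 0.3428]
ee_rot: [-3.139, -0.001, 1.325]
ft_force: [-0.6, 0.0, -0.2]
finger_gap: 0.0855
```

```bash
python3 look.py 6
python3 - <<'E'
from h import *
d=pickle.load(open('w6.pkl','rb'));C=cloud(d)
u=np.array([np.cos(-.243),np.sin(-.243)]);n=np.array([-u[1],u[0]])
r=C[...,:2]-[.4967,-.2253];a=r@u;b=r@n
for q in (-.13,-.1,-.07,-.02,0,.02,.065):
    k=(d['range_z']>.05)&(abs(a-q)<.005)&(abs(b)<.02)&(C[...,2]>.055)&(C[...,2]<.085)
    if k.sum()>20: print(q,k.sum(),'axis z',np.percentile(C[k][:,2],95)-.012,'lat',np.median(b[k]))
E
```

```text
[ 0.49707662 -0.22518017  0.34243703] [-3.13809530e+00 -8.34056793e-04  1.32499667e+00] [0.0670783  0.08734786 1.03626514] [ 0.00901535 -0.00908164 -0.02613097] 12.9
-0.13 269 axis z 0.05589510513249098 lat 0.0007465748787345282
-0.1 865 axis z 0.05593187941612503 lat 0.0006424477906986801
-0.07 787 axis z 0.056000988663953935 lat 0.0005279593647573563
-0.02 667 axis z 0.0559821719795089 lat 0.00033215006683393896
0 621 axis z 0.05599388398173687 lat 0.00024230389896568108
0.02 584 axis z 0.05593473847463469 lat 0.0001595508365357478
0.065 492 axis z 0.055950483961516015 lat 0.0005954220601466696Traceback (most recent call last):
  File "look.py", line 12, in <module>
    P=C[k];fl=cv2.fitLine((P[:,:2]*1000).astype(np.float32),cv2.DIST_HUBER,0,.01,.01).ravel();yaw=np.arctan(fl[1]/fl[0])
              ~~~~~~~~~~~^^^^^^^^^^^^^^^^^^^^^^^^^^^^^^^^^^^^^^^^^^^^^^^^^^^^^^^^^^^^
cv2.error: OpenCV(4.12.0) /io/opencv/modules/imgproc/src/linefit.cpp:50: error: (-215:Assertion failed) count > 0 in function 'fitLine2D_wods'
```

View pics/s6.png

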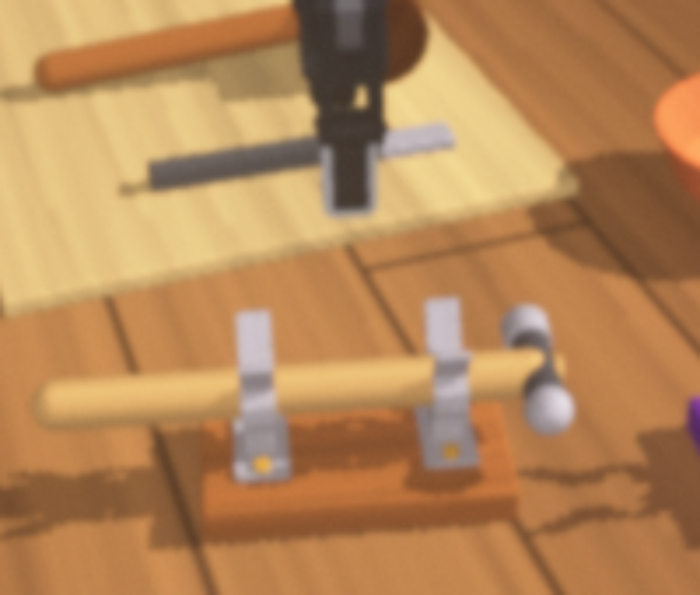

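View pics/w6.png

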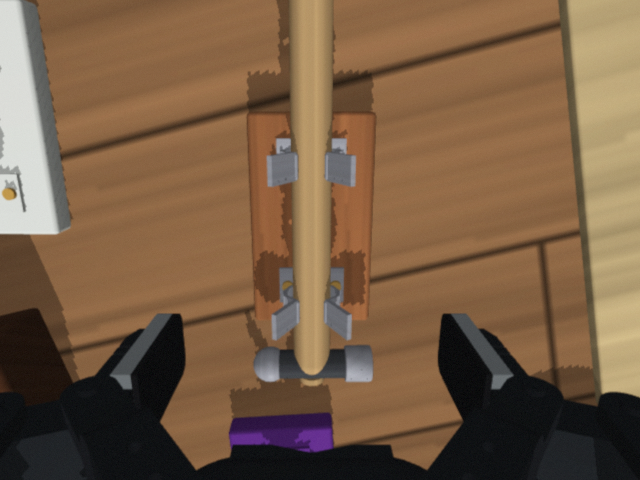

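The hammer sits level in both clips: its axis is about 56 mm up along its whole length and less than 1 mm off to the side. The gripper is clear, so I'm handing in.

```bash
python3 -c "
from rig import *
print(close_job())"
```

```text
the job is handed in; nothing more can be done
None
```

The hammer is in the brown clip rack, held by both clips and released, and I handed the job in at about 13 s. I gripped it at its origin, carried it over the board, pressed it down slowly until it snapped in, opened the gripper and lifted clear.

**Last checks:**
- **Seating:** the handle axis measured 55.9–56.0 mm high all along its length, against the 55 mm seat, so it is level. It was less than 1 mm off to the side and about 0.003 rad off in angle.
- **Position along the rack:** I did not measure this after release. From the gripper position at release, the hammer's origin is within a few mm of the middle.
- **Force:** the wrist readings never went above about 13 N while pressing, sampled at the end of each move. The peak at the snap itself may have been higher. The force dropped right after the snap.
- **Mallet and chisel:** neither was touched. They look unmoved in the last side picture, but I did not measure them.

One of my measuring scripts stopped with an error after release, because it looked for the handle at the gripper's height. I took the seating figures from a separate calculation on the same picture, and the side and wrist pictures agreed with it.

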